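# Fit the core flange onto the film winder's four studs

## Robot

A 6-joint arm with a two-finger parallel gripper is mounted at the origin on the work surface. World frame = base frame: x ahead of the robot, y to its left, z up, the work surface at z = 0. Lengths are in m, angles in rad, forces in N, time in s.
With the tool pointing down it reaches from about 0.25 to 0.725 m from the base axis. Payload 4 kg.
Tool frame: the origin (TCP) lies between the finger pads; the fingertips stand 11 mm ahead of it and the grasp point (between the pads) lies 8 mm behind it (bot.tip_extent is the distance from the TCP to the fingertips, in m); z points along the fingers, y is the line along which they close (so a half turn about z gives the same grasp; the last joint's range is limited). The gripper opens to 85 mm and grips with 20 to 120 N. Pads are 22 mm wide; open, the fingers measure 114 mm over their backs; the gripper's body (76 mm by 85 mm) begins 54 mm behind the grasp point. The pads swing forward as they close: fully open they stand 13 mm farther back than shut.
Start: joints at [1.234, 0.241, 0.005, 1.335, 0, 1.571], TCP at [0.165, 0.472, 0.242] pointing down, gripper open.
Joint ranges: [-2.72, 2.72], [-1.05, 1.87], [-1.09, 1.28], [-1.99, 2.15], [-1.42, 1.44], [-3.14, 3.14]. Speed limits (rad/s): [2.79, 2.79, 3.14, 3.14, 3.14, 3.14].

## Interface

Orientations are given as a unit quaternion [x, y, z, w].
In Python, from workcell import bot gives the robot as it stands. The module is installed in compiled form; this text tells all that it offers.
- The arm moves only by the tool drive_tool, never from a script. Its argument "rows" is a list of rows, each an object of numbers: "dx", "dy", "dz": the shift along the tool's x, y, z in units of 50 mm (1.0 is 50 mm); "wx", "wy", "wz": the turn, a rotation vector about the tool's x, y, z in units of 5 degrees (1.0 is 5 degrees); "hand": the finger opening in mm, from 0 to 85.4. A call has 1 to 20 rows; each row is the pose to reach, as a shift and turn from the pose commanded when the call began, along the tool's axes at that moment; what a row does not reach only later rows make up. A row lasts 1/10 s, in which the tool goes at most 50 mm and 8.59 degrees, less where a joint would pass 70% of its speed; a pose out of reach is approached as far as the arm can. A call with a gripper value outside its range is refused whole. The fingers move at their own pace and stop on an object; the grip force is fixed at half the most. Time passes only in rows, so rows that repeat a pose let the fingers close. It gives the time, the measured TCP pose, the force, the opening and the grip force at its end, in the units of the state.
- bot.get_obs(): the state, without advancing time (a new reading comes with each control period).
- bot.camera(name): name is "scene" or "top" or "wrist"; returns the picture (420x560x3 uint8, red, green, blue); there is no depth.
- bot.get_calibration(name): a dict with "vfov" (degrees; the focal length in pixels is half the picture's height over the tangent of half this angle, whatever the lens; pixels are square), "cx", "cy" (the principal point, pixels), "k1" (the pictures are not rectified: a ray, as slopes to the right and down, at radius r is drawn at 1 + k1 r^2 times it, then the intrinsics apply), "origin" and "rotation" of the camera in the world; the wrist camera has in their place "mount" (4x4, takes a point from camera to tool coordinates, whose origin is the TCP and whose axes are the flange's). Camera axes: x right, y up, looking along -z (the intrinsics and any distortion apply to the point x, -y, -z); pixel columns grow to the right and rows downward; lengths in m; the calibration is good to about 2 mm. A picture is of the moment at which its call begins: read the wrist's pose just before it. get_calibration takes no time and is no camera call.
- bot.job_done(): hands the job in; it is judged then, once.
Trained networks look in the newest picture that a camera, given by its name, has taken for a name from the list of things; names that differ only in an ending like _2 or _b are one class to them, and where a whole thing is asked for, a point or a joint stands for the part that bears it (a point fixed in the world has none). Each returns a list of dicts, best first, with "score" (0 to 1); they miss things now and then, are a little off and sometimes report something else, mostly with a low value. They report only what shows in the picture. A call takes as long as a camera call.
- bot.look_for(camera, thing): "extent" ([centre column, centre row, width, height] in pixels, round what is visible of it).
- bot.outline_of(camera, thing): "region" (420x560 bool, what is visible of it) and "extent" ([centre column, centre row, width, height] in pixels, round what is visible of it).
The state is a dict: "clock": time; "joint_pos": joint angles; "joint_vel": joint speeds; "tau": joint torques, N m; "eef_pos": TCP position; "tool_rot": TCP orientation; "ft_force": force on the tool from outside, world axes, zero at the start; "ft_torque": the same for the moment, N m; "grip_width": finger opening in m; "grasp_force": force on a finger pad.
Only numpy, scipy, OpenCV 4.12 (cv2) and the standard library are available. Lean on these libraries where they do the work, as an engineer would, in place of code of your own. Each camera call takes 0.05 s, during which the arm holds its last target. There are 200 camera calls.

## Task

Pick up the loose core flange, set it level over the spindle of the film winder, turn it until its four holes match the four dark steel studs, and press it gently but firmly fully home past both spring catches so that it lies flat on the stud plate. Never force it against the studs, let go of it once it is home, and leave the tape roll, the squeegee and the carton where they are.

Things in the scene. Friction and masses are not known exactly. Their poses are not given: they have to be found in the camera images.
- core_flange: Loose flange, about 0.45 kg: disc 140 mm across, 10 mm thick (11 at the rim), aluminium centre, blue rim, orange square hub on top; lies on the table, hub up. Origin: centre of the disc's underside, z up through the hub. Four through holes 12 mm in diameter, 42 mm from the centre on the diagonals of its x and y axes, so it fits at any quarter turn. A 26 x 26 mm square bore runs through disc and hub.
- hub_top (a point): Middle of the top of the flange's orange square hub, 52 mm above the flange's underside. The hub is 40 x 40 mm outside, 42 mm tall above the disc, its flats square to the flange's x and y axes; grip it across two flats.
- winder_hub: Fixed film winder: round grey housing 210 mm across, 30 mm high; small black block on its -x side out to 124 mm from the axis. Origin: centre of the underside, on the table; z is the spindle axis. Steel spindle in the middle, 23 mm in diameter, up to 82 mm above the table, its last 10 mm tapered to 10 mm. A white stud plate lies on the housing.
- plate_face (a point): On the spindle axis at the upper face of the white stud plate, 36 mm above the table: a flange that is home has its underside here.
- stud_tips (a point): On the spindle axis at the height of the stud tips, 64 mm above the table. Four dark steel studs, 9 mm in diameter with 7 mm tips, stand 42 mm from the axis at quarter turns. A stiff brake holds their plate at an angle that is not measured: studs on the diagonals of winder_hub's axes turned 0.15 to 1.42 rad anticlockwise; see it, or turn the flange lightly on the tips until it drops in.
- catch_line (a point): On the spindle axis, 53 mm above the table, at the height of two red sprung catches that turn with the studs, midway between studs, their noses 67 mm from the axis. They hold up the rim of a flange already on the studs (underside about 55 to 59 mm above the table); a push of up to about 25 N snaps the rim under them, sometimes one side first, and they keep it. Catches and studs stand up to 60 N, not more.
- tape_roll: Bystander: roll of blue tape lying flat, 104 mm across, 48 mm high. Origin: centre of its underside.
- squeegee: Bystander: flat blue squeegee card with a felt edge, 70 x 100 mm, 12 mm high. Origin: centre of its underside.
- carton: Bystander: small cardboard carton, 80 x 100 mm, 60 mm high. Origin: centre of its underside.

How it is judged:
By the outcome, as a careful person would: the job done as asked, in the order asked, and still so for the second after the job is handed in, with the robot touching nothing.
It also fails if it takes over 72 s, if anything falls off the work surface, if the arm or the gripper's body presses on something with over 40 N, if the wrist force passes 120 N, or if a joint passes its speed limit or range.

## Working session

There is one attempt and no reset: what is moved stays moved. The work goes in short steps, Python scripts to look and compute and a tool call to move; the robot and the scene stay as the last step left them, time stands still between calls to the robot, and variables do not carry over. Pictures are saved under pics/ and viewed, at most 10 in all, crops included, and the job is handed in when it is done.

Besides the shell and the picture viewer there is one more tool, called after ">>>" as name(argument=value, ...) on one line, values as JSON. drive_tool: Moves the arm, as the interface text tells. Its arguments: {"type":"object","properties":{"rows":{"type":"array","items":{"type":"object","properties":{"dx":{"type":"number"},"dy":{"type":"number"},"dz":{"type":"number"},"wx":{"type":"number"},"wy":{"type":"number"},"wz":{"type":"number"},"hand":{"type":"number"}}}}},"required":["rows"]}

```bash
mkdir -p pics; cat > h.py <<'E'
import numpy as np, cv2
from workcell import bot
from scipy.spatial.transform import Rotation as R
def cal(name):
    c=bot.get_calibration(name)
    if 'mount' in c:
        o=bot.get_obs(); M=np.array(c['mount']); Q=R.from_quat(o['tool_rot']).as_matrix()
        c['rotation']=Q@M[:3,:3]; c['origin']=Q@M[:3,3]+np.array(o['eef_pos'])
    c['f']=210/np.tan(np.radians(c['vfov'])/2); c['origin']=np.array(c['origin'])
    r=np.array(c['rotation']); c['rotation']=r if r.shape==(3,3) else R.from_quat(r).as_matrix()
    return c
def px2w(c,uv,z):
    uv=np.atleast_2d(uv).astype(float); d=(uv-[c['cx'],c['cy']])/c['f']; s=d.copy()
    for _ in range(20): s=d/(1+c['k1']*(s**2).sum(1,keepdims=True))
    ray=np.c_[s[:,0],-s[:,1],-np.ones(len(s))]@c['rotation'].T
    return c['origin']+ray*((z-c['origin'][2])/ray[:,2])[:,None]
def w2px(c,P):
    p=(np.atleast_2d(P)-c['origin'])@c['rotation']; s=np.c_[p[:,0],-p[:,1]]/-p[:,2:]
    return s*(1+c['k1']*(s**2).sum(1,keepdims=True))*c['f']+[c['cx'],c['cy']]
def rectify(c,im,x0,y0,half,z,n=600):
    # top-down map of plane z: +x world right, +y world up
    g=np.linspace(-half,half,n); X,Y=np.meshgrid(x0+g,y0-g)
    q=w2px(c,np.c_[X.ravel(),Y.ravel(),np.full(X.size,z)]).astype(np.float32).reshape(n,n,2)
    return cv2.remap(im,q[...,0],q[...,1],cv2.INTER_CUBIC)
def save(n,im): cv2.imwrite(f'pics/{n}.png',im[...,::-1])
E
python3 - <<'E'
from h import *
im=bot.camera('top'); save('top',im); c=cal('top'); print({k:c[k] for k in('vfov','k1','origin')})
for t,z in [('core_flange',.01),('hub_top',.052),('winder_hub',.03),('tape_roll',.048),('squeegee',.012),('carton',.06)]:
    for d in bot.look_for('top',t)[:2]: print(t,round(d['score'],2),np.round(d['extent'],1),px2w(c,d['extent'][:2],z).round(4))
print(bot.get_obs())
E
```

```text
{'vfov': 44.81550048398527, 'k1': -0.17211749457536157, 'origin': array([ 0.46525747, -0.01758576,  1.23481463])}
core_flange 0.62 [389.9 232.8  58.9  53.1] [[ 0.5697 -0.2518  0.01  ]]
core_flange 0.51 [298.9 158.1  42.7  40.8] [[ 0.7616 -0.038   0.01  ]]
hub_top 0.59 [389.5 234.4  55.6  57. ] [[ 0.5624 -0.2426  0.052 ]]
winder_hub 0.79 [216.2 261.8  86.7 103. ] [[0.5121 0.1669 0.03  ]]
tape_roll 0.84 [364.8 155.9  48.1  42.1] [[ 0.7527 -0.1952  0.048 ]]
squeegee 0.56 [184.6 161.3  45.1  33.4] [[0.7639 0.2464 0.012 ]]
carton 0.81 [299.1 158.2  43.   38.7] [[ 0.7493 -0.0376  0.06  ]]
{'clock': 0.35, 'joint_pos': array([ 1.23399200e+00,  2.40818213e-01,  4.69254255e-03,  1.33519476e+00,
       -3.31441043e-05,  1.57079084e+00]), 'joint_vel': array([-0.00126233, -0.00066497,  0.00242282, -0.00106627,  0.00107889,
       -0.00282428]), 'tau': array([ 2.87640560e-04, -3.71788287e+01,  2.52275473e+01,  7.18054682e-03,
       -3.00994157e-05, -1.40558861e-06]), 'eef_pos': array([0.16519756, 0.47176774, 0.24207982]), 'tool_rot': array([ 1.67604617e-01,  9.85854261e-01, -2.61120103e-04, -2.75845250e-05]), 'ft_force': array([-0.12198993,  0.2435816 ,  0.38047695]), 'ft_torque': array([ 0.01616363, -0.00022107,  0.03340576]), 'grasp_force': 0.0, 'grip_width': 0.08559431448313967}
```

View pics/top.png

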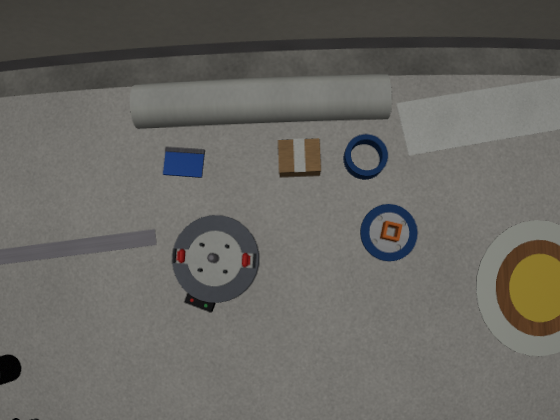

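The top view shows the winder at (215,258) with its black block at (201,302) and its red catches at about (181,257) and (246,260). The flange is at (389,233), and the bystanders are beyond both. `look_for` agrees. Next I'll work out the wrist camera offset.

```bash
python3 - <<'E'
from h import *
print(np.round(bot.get_calibration('wrist')['mount'],3), bot.get_calibration('wrist')['vfov'])
c=cal('top'); print(px2w(c,[215.5,258.5],.03),px2w(c,[389,233],.01),px2w(c,[201,302],.02))
o=bot.get_obs();Q=R.from_quat(o['tool_rot']).as_matrix()
for t in [(.512,.167,.30),(.57,-.25,.30)]: print((Q.T@(np.array(t)-o['eef_pos'])/.05).round(2))
E
```

```text
[[-0.001  0.96   0.282  0.071]
 [ 1.     0.001  0.002  0.   ]
 [ 0.001  0.282 -0.96  -0.131]
 [ 0.     0.     0.     1.   ]] 60.811794496630654
[[0.5199544 0.1684542 0.03     ]] [[ 0.56932004 -0.24953991  0.01      ]] [[0.41749116 0.20669321 0.02      ]]
[-8.56 -3.46 -1.16]
[-12.41 -10.95  -1.15]
```

>>> drive_tool(rows=[{"dx": -8,"dy": -3.5,"dz": -0.5},{"dx": -8,"dy": -3.5,"dz": -0.5},{"dx": -8,"dy": -3.5,"dz": -0.5},{"dx": -8,"dy": -3.5,"dz": -0.5},{"dx": -8,"dy": -3.5,"dz": -0.5},{"dx": -8,"dy": -3.5,"dz": -0.5},{"dx": -8,"dy": -3.5,"dz": -0.5},{"dx": -8,"dy": -3.5,"dz": -0.5},{"dx": -8,"dy": -3.5,"dz": -0.5},{"dx": -8,"dy": -3.5,"dz": -0.5},{"dx": -8,"dy": -3.5,"dz": -0.5},{"dx": -8,"dy": -3.5,"dz": -0.5},{"dx": -8,"dy": -3.5,"dz": -0.5},{"dx": -8,"dy": -3.5,"dz": -0.5}])

```text
invalid input at $.rows[0]: expected keys dx, dy, dz, wx, wy, wz, hand
```

```bash
python3 - <<'E'
from h import *
c=cal('wrist'); im=bot.camera('wrist'); np.savez('wind.npz',im=im,**{k:c[k] for k in('cx','cy','k1','f','origin','rotation')})
for d in bot.look_for('wrist','winder_hub')[:2]: print(d['score'],d['extent'],px2w(c,d['extent'][:2],.03))
a=rectify(c,im,.52,.168,.12,.036,560); 
save('wind',a)
o=bot.get_obs(); print(o['eef_pos'],o['joint_vel'].round(3))
E
```

```text
[0.16520309 0.47184991 0.24220176] [ 0.001 -0.004  0.    -0.     0.001 -0.001]
```

View pics/wind.png

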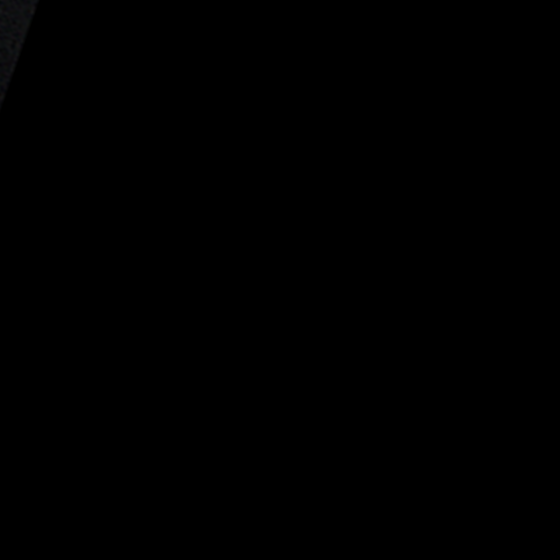

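The picture is black because the move was refused: every row needs all seven keys.

>>> drive_tool(rows=[{"dx": -8,"dy": -3.5,"dz": -0.5,"wx": 0,"wy": 0,"wz": 0,"hand": 85},{"dx": -8,"dy": -3.5,"dz": -0.5,"wx": 0,"wy": 0,"wz": 0,"hand": 85},{"dx": -8,"dy": -3.5,"dz": -0.5,"wx": 0,"wy": 0,"wz": 0,"hand": 85},{"dx": -8,"dy": -3.5,"dz": -0.5,"wx": 0,"wy": 0,"wz": 0,"hand": 85},{"dx": -8,"dy": -3.5,"dz": -0.5,"wx": 0,"wy": 0,"wz": 0,"hand": 85},{"dx": -8,"dy": -3.5,"dz": -0.5,"wx": 0,"wy": 0,"wz": 0,"hand": 85},{"dx": -8,"dy": -3.5,"dz": -0.5,"wx": 0,"wy": 0,"wz": 0,"hand": 85},{"dx": -8,"dy": -3.5,"dz": -0.5,"wx": 0,"wy": 0,"wz": 0,"hand": 85},{"dx": -8,"dy": -3.5,"dz": -0.5,"wx": 0,"wy": 0,"wz": 0,"hand": 85},{"dx": -8,"dy": -3.5,"dz": -0.5,"wx": 0,"wy": 0,"wz": 0,"hand": 85},{"dx": -8,"dy": -3.5,"dz": -0.5,"wx": 0,"wy": 0,"wz": 0,"hand": 85},{"dx": -8,"dy": -3.5,"dz": -0.5,"wx": 0,"wy": 0,"wz": 0,"hand": 85},{"dx": -8,"dy": -3.5,"dz": -0.5,"wx": 0,"wy": 0,"wz": 0,"hand": 85},{"dx": -8,"dy": -3.5,"dz": -0.5,"wx": 0,"wy": 0,"wz": 0,"hand": 85}])

```text
clock: 1.85
eef_pos: [0.4841, 0.1756, 0.2675]
tool_rot: [0.167, 0.986, 0.0, 0.0]
ft_force: [-1.1, -1.2, 1.1]
grip_width: 0.0848
grasp_force: 0.0
```

```bash
python3 - <<'E'
from h import *
c=cal('wrist'); im=bot.camera('wrist'); np.savez('wind.npz',im=im,**{k:c[k] for k in('cx','cy','k1','f','origin','rotation')})
for d in bot.look_for('wrist','winder_hub')[:2]: print(d['score'],d['extent'],px2w(c,d['extent'][:2],.03))
a=rectify(c,im,.52,.168,.12,.036,560); 
save('wind2',a)
o=bot.get_obs(); print(o['eef_pos'],o['joint_vel'].round(3))
E
```

```text
0.7 [283.9, 187.5, 199.9, 209.6] [[0.50589722 0.17392027 0.03      ]]
[0.48437835 0.1753287  0.26747673] [-0.005  0.002  0.004  0.    -0.001 -0.001]
```

View pics/wind2.png

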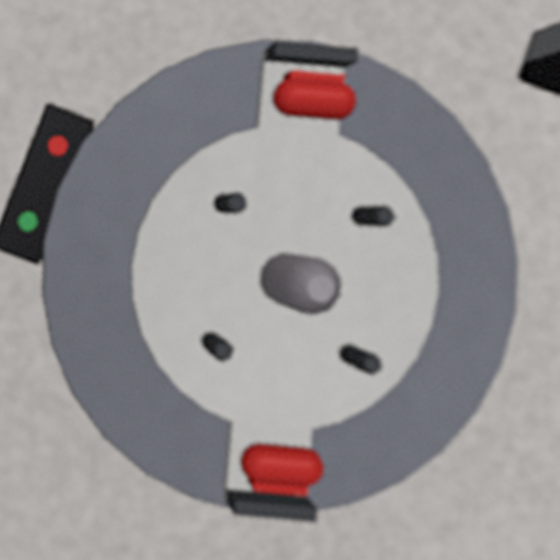

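The rectified view (0.43 mm/px) shows the four studs with bases near (222,203), (360,215), (348,353), (208,340). The spindle base is near (285,280) and the red catches are at (314,97) and (283,467). Now I'll look at the flange.

>>> drive_tool(rows=[{"dx": -3.7,"dy": -7.5,"dz": 0,"wx": 0,"wy": 0,"wz": 0,"hand": 85},{"dx": -3.7,"dy": -7.5,"dz": 0,"wx": 0,"wy": 0,"wz": 0,"hand": 85},{"dx": -3.7,"dy": -7.5,"dz": 0,"wx": 0,"wy": 0,"wz": 0,"hand": 85},{"dx": -3.7,"dy": -7.5,"dz": 0,"wx": 0,"wy": 0,"wz": 0,"hand": 85},{"dx": -3.7,"dy": -7.5,"dz": 0,"wx": 0,"wy": 0,"wz": 0,"hand": 85},{"dx": -3.7,"dy": -7.5,"dz": 0,"wx": 0,"wy": 0,"wz": 0,"hand": 85},{"dx": -3.7,"dy": -7.5,"dz": 0,"wx": 0,"wy": 0,"wz": 0,"hand": 85},{"dx": -3.7,"dy": -7.5,"dz": 0,"wx": 0,"wy": 0,"wz": 0,"hand": 85},{"dx": -3.7,"dy": -7.5,"dz": 0,"wx": 0,"wy": 0,"wz": 0,"hand": 85},{"dx": -3.7,"dy": -7.5,"dz": 0,"wx": 0,"wy": 0,"wz": 0,"hand": 85},{"dx": -3.7,"dy": -7.5,"dz": 0,"wx": 0,"wy": 0,"wz": 0,"hand": 85},{"dx": -3.7,"dy": -7.5,"dz": 0,"wx": 0,"wy": 0,"wz": 0,"hand": 85}])

```text
clock: 3.15
eef_pos: [0.5357, -0.2388, 0.2675]
tool_rot: [0.167, 0.986, 0.0, -0.0]
ft_force: [-0.3, 0.7, -0.0]
grip_width: 0.0851
grasp_force: 0.0
```

```bash
cat >> h.py <<'E'
def ring(x,y,r,z,n=24):
    a=np.linspace(0,2*np.pi,n,endpoint=False); return np.c_[x+r*np.cos(a),y+r*np.sin(a),np.full(n,z)]
def hullmask(c,P,shape,k=4):
    m=np.zeros((shape[0]*k,shape[1]*k),np.uint8)
    cv2.fillConvexPoly(m,cv2.convexHull(((w2px(c,P)+.5)*k-.5).round().astype(np.int32)),1); return m
def fit(f,p0,d):
    from scipy.optimize import minimize
    p0=np.array(p0,float); s=np.vstack([p0]+[p0+np.eye(len(p0))[i]*d[i] for i in range(len(p0))])
    r=minimize(f,p0,method='Nelder-Mead',options=dict(initial_simplex=s,xatol=1e-5,fatol=1e-4,maxiter=150)); return r.x,r.fun
E
python3 - <<'E'
from h import *
c=cal('wrist'); im=bot.camera('wrist'); np.savez('fl.npz',im=im,**{k:c[k] for k in('cx','cy','k1','f','origin','rotation')})
for t in('core_flange','hub_top'):
  for d in bot.look_for('wrist',t)[:2]: print(t,d['score'],d['extent'],px2w(c,d['extent'][:2],.01))
save('fl',np.hstack([rectify(c,im,.569,-.25,.08,z,400) for z in(.01,.052)]))
o=bot.get_obs(); print(o['eef_pos'],o['joint_vel'].round(3))
# studs
w=dict(np.load('wind.npz')); g=cv2.resize(w['im'],None,fx=4,fy=4,interpolation=cv2.INTER_CUBIC).max(2)
dark=(g<95).astype(np.uint8)
def model(p):
    m=0
    for i in range(4):
        a=p[2]+np.pi/4+i*np.pi/2; x,y=p[0]+.042*np.cos(a),p[1]+.042*np.sin(a)
        m=m|hullmask(w,np.r_[ring(x,y,.0045,.036),ring(x,y,.0045,.062),ring(x,y,.0035,.064)],(420,560))
    return m
def sel(p): # area of interest around studs
    return cv2.dilate(model(p),np.ones((61,61),np.uint8))
p0=np.array([.5215,.1685,-.09]); 
for _ in range(3):
    S=sel(p0); 
    def f(p):
        m=model(p); return 1-(m&dark).sum()/((m|(dark&S)).sum())
    p0,v=fit(f,p0,[.003,.003,.05]); print(p0,v)
E
```

```text
core_flange 0.9 [279.8, 197.0, 120.1, 119.0] [[ 0.57105957 -0.24967913  0.01      ]]
hub_top 0.85 [279.2, 197.6, 131.4, 121.4] [[ 0.57150016 -0.25054867  0.01      ]]
[ 0.53579756 -0.23895606  0.26771795] [-0.005  0.003  0.005 -0.    -0.002 -0.001]
[ 0.5216656   0.16873611 -0.08953807] 0.316622691292876
[ 0.52166731  0.1687493  -0.08903987] 0.3165407220822838
[ 0.52166731  0.1687493  -0.08903987] 0.3165407220822838
```

View pics/fl.png

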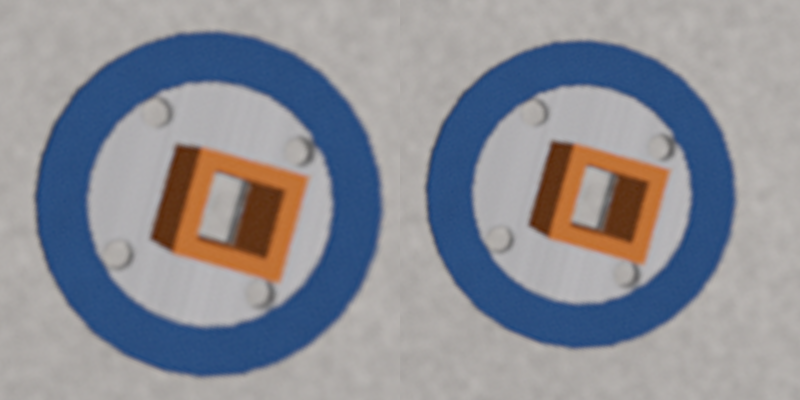

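The flange lies near (0.570,-0.250), hub up, with its hub turned about -15°. The hub's top face shows at (610,205) in the right panel. Now I'll fit it precisely.

```bash
cat > ff.py <<'E'
from h import *
def fit_hub(w,p0,z0,rim=True):
    im=cv2.resize(w['im'],None,fx=4,fy=4,interpolation=cv2.INTER_CUBIC)
    h=cv2.cvtColor(im,cv2.COLOR_RGB2HSV); out=[]
    def hull(mask):
        mask=cv2.morphologyEx(mask.astype(np.uint8),cv2.MORPH_OPEN,np.ones((9,9),np.uint8))
        cs=cv2.findContours(mask,cv2.RETR_EXTERNAL,cv2.CHAIN_APPROX_NONE)[0]
        m=np.zeros_like(mask); cv2.fillConvexPoly(m,cv2.convexHull(max(cs,key=cv2.contourArea)),1); return m
    O=hull((h[...,0]<20)&(h[...,1]>140)); B=hull((h[...,0]>95)&(h[...,0]<125)&(h[...,1]>120))
    def hub(p):
        C=np.array([[1,1],[1,-1],[-1,-1],[-1,1]])*.02; q=C@R.from_euler('z',p[2]).as_matrix()[:2,:2].T+p[:2]
        return hullmask(w,np.r_[np.c_[q,np.full(4,z0+.01)],np.c_[q,np.full(4,z0+.052)]],(420,560))
    iou=lambda a,b:1-(a&b).sum()/(a|b).sum()
    out.append(fit(lambda p:iou(hub(p),O),p0,[.004,.004,.1]))
    if rim: out.append(fit(lambda p:iou(hullmask(w,np.r_[ring(*p,.07,z0,60),ring(*p,.07,z0+.011,60)],(420,560)),B),p0[:2],[.004,.004]))
    return out
E
python3 - <<'E'
from ff import *
w=dict(np.load('fl.npz'))
for r in fit_hub(w,[.57,-.25,-.26],0): print(r)
w=dict(np.load('wind.npz')); g=cv2.resize(w['im'],None,fx=4,fy=4,interpolation=cv2.INTER_CUBIC).max(2)
a=rectify(w,w['im'],.52,.168,.07,.036,420).max(2); print('gray levels',np.percentile(a,[1,3,5,50]))
def model(p):
    m=0
    for i in range(4):
        t=p[2]+np.pi/4+i*np.pi/2; x,y=p[0]+.042*np.cos(t),p[1]+.042*np.sin(t)
        m=m|hullmask(w,np.r_[ring(x,y,.0045,.036),ring(x,y,.0045,.060),ring(x,y,.0035,.064)],(420,560))
    return m
p=np.array([.5217,.1687,-.089]); S=cv2.dilate(model(p),np.ones((41,41),np.uint8))
for th in(95,115,130,145):
    dark=(g<th).astype(np.uint8)&S
    f=lambda p:1-(model(p)&dark).sum()/(model(p)|dark).sum()
    print(th,fit(f,p,[.003,.003,.05]))
E
```

```text
(array([ 0.57317207, -0.2524656 , -0.26685805]), np.float64(0.08896700919415901))
(array([ 0.57438072, -0.25263392]), np.float64(0.051351207857711745))
gray levels [ 53.  89. 113. 182.]
95 (array([ 0.52221468,  0.16871486, -0.08301859]), np.float64(0.29549950544015824))
115 (array([ 0.52258682,  0.16845918, -0.08754263]), np.float64(0.2100456621004566))
130 (array([ 0.52246038,  0.16850582, -0.087315  ]), np.float64(0.1383570105003088))
145 (array([ 0.5225326 ,  0.16863234, -0.09051851]), np.float64(0.0635233288194017))
```

```bash
cat >> h.py <<'E'
def goto(x,y,z,yaw_y):
    "rows numbers for TCP x,y,z tool down, tool y axis heading yaw_y"
    o=bot.get_obs(); Q=R.from_quat(o['tool_rot']); d=Q.inv().apply(np.array([x,y,z])-o['eef_pos'])/.05
    Y=np.array([np.cos(yaw_y),np.sin(yaw_y),0]); Z=np.array([0,0,-1.]); T=R.from_matrix(np.c_[np.cross(Y,Z),Y,Z])
    v=np.degrees((Q.inv()*T).as_rotvec())/5
    print('d',d.round(3),'w',v.round(3),'pos',o['eef_pos'].round(4),'q6',o['joint_pos'][5].round(2),'F',np.round(o['ft_force'],1),'grip',o['grip_width'].round(4),'t',o['clock'])
E
python3 - <<'E'
from h import *
print(bot.tip_extent); goto(.573,-.2525,.12,np.pi/2-.267)
E
```

```text
0.011Traceback (most recent call last):
  File "<stdin>", line 2, in <module>
  File "h.py", line 40, in goto
    print('d',d.round(3),'w',v.round(3),'pos',o['eef_pos'].round(4),'q6',o['joint_pos'][5].round(2),'F',np.round(o['ft_force'],1),'grip',o['grip_width'].round(4),'t',o['clock'])
                                                                                                                                         ^^^^^^^^^^^^^^^^^^^^^
AttributeError: 'float' object has no attribute 'round'
```

```bash
sed -i "s/o\['grip_width'\].round(4)/round(o['grip_width'],4)/;s/o\['joint_pos'\]\[5\].round(2)/o['joint_pos'].round(2)/" h.py
python3 - <<'E'
from h import *
goto(.573,-.2525,.12,np.pi/2-.267)
E
```

```text
d [-0.791 -0.012  2.955] w [ 0.001  0.004 -0.774] pos [ 0.5358 -0.239   0.2677] q6 [-0.42  0.41  0.31  1.47  0.   -0.09] F [ 0.4 -0.   0.7] grip 0.0846 t 3.3
```

>>> drive_tool(rows=[{"dx": -0.79,"dy": -0.01,"dz": 1,"wx": 0,"wy": 0,"wz": -0.77,"hand": 85},{"dx": -0.79,"dy": -0.01,"dz": 2,"wx": 0,"wy": 0,"wz": -0.77,"hand": 85},{"dx": -0.79,"dy": -0.01,"dz": 2.9,"wx": 0,"wy": 0,"wz": -0.77,"hand": 85},{"dx": -0.79,"dy": -0.01,"dz": 3.0,"wx": 0,"wy": 0,"wz": -0.77,"hand": 85},{"dx": -0.79,"dy": -0.01,"dz": 3.3,"wx": 0,"wy": 0,"wz": -0.77,"hand": 85},{"dx": -0.79,"dy": -0.01,"dz": 3.6,"wx": 0,"wy": 0,"wz": -0.77,"hand": 85},{"dx": -0.79,"dy": -0.01,"dz": 3.9,"wx": 0,"wy": 0,"wz": -0.77,"hand": 85},{"dx": -0.79,"dy": -0.01,"dz": 4.2,"wx": 0,"wy": 0,"wz": -0.77,"hand": 85},{"dx": -0.79,"dy": -0.01,"dz": 4.5,"wx": 0,"wy": 0,"wz": -0.77,"hand": 85},{"dx": -0.79,"dy": -0.01,"dz": 4.7,"wx": 0,"wy": 0,"wz": -0.77,"hand": 85},{"dx": -0.79,"dy": -0.01,"dz": 4.75,"wx": 0,"wy": 0,"wz": -0.77,"hand": 85},{"dx": -0.79,"dy": -0.01,"dz": 4.75,"wx": 0,"wy": 0,"wz": -0.77,"hand": 85}])

```text
clock: 4.5
eef_pos: [0.5731, -0.254, 0.0306]
tool_rot: [0.134, 0.991, -0.0, 0.0]
ft_force: [0.2, 0.1, -0.1]
grip_width: 0.0852
grasp_force: 0.0
```

>>> drive_tool(rows=[{"dx": 0,"dy": 0,"dz": 0,"wx": 0,"wy": 0,"wz": 0,"hand": 20},{"dx": 0,"dy": 0,"dz": 0,"wx": 0,"wy": 0,"wz": 0,"hand": 20},{"dx": 0,"dy": 0,"dz": 0,"wx": 0,"wy": 0,"wz": 0,"hand": 20},{"dx": 0,"dy": 0,"dz": 0,"wx": 0,"wy": 0,"wz": 0,"hand": 20},{"dx": 0,"dy": 0,"dz": 0,"wx": 0,"wy": 0,"wz": 0,"hand": 20},{"dx": 0,"dy": 0,"dz": 0,"wx": 0,"wy": 0,"wz": 0,"hand": 20},{"dx": 0,"dy": 0,"dz": 0,"wx": 0,"wy": 0,"wz": 0,"hand": 20},{"dx": 0,"dy": 0,"dz": 0,"wx": 0,"wy": 0,"wz": 0,"hand": 20}])

```text
clock: 5.3
eef_pos: [0.5736, -0.254, 0.0308]
tool_rot: [0.134, 0.991, 0.0, 0.001]
ft_force: [0.2, 1.5, 5.2]
grip_width: 0.0393
grasp_force: 63.5
```

>>> drive_tool(rows=[{"dx": 0,"dy": 0,"dz": -0.1,"wx": 0,"wy": 0,"wz": 0,"hand": 20},{"dx": 0,"dy": 0,"dz": -0.3,"wx": 0,"wy": 0,"wz": 0,"hand": 20},{"dx": 0,"dy": 0,"dz": -0.6,"wx": 0,"wy": 0,"wz": 0,"hand": 20},{"dx": 0,"dy": 0,"dz": -1,"wx": 0,"wy": 0,"wz": 0,"hand": 20},{"dx": 0,"dy": 0,"dz": -1.4,"wx": 0,"wy": 0,"wz": 0,"hand": 20},{"dx": 0,"dy": 0,"dz": -1.8,"wx": 0,"wy": 0,"wz": 0,"hand": 20},{"dx": 0,"dy": 0,"dz": -2.2,"wx": 0,"wy": 0,"wz": 0,"hand": 20},{"dx": 0,"dy": 0,"dz": -2.5,"wx": 0,"wy": 0,"wz": 0,"hand": 20},{"dx": 0,"dy": 0,"dz": -2.6,"wx": 0,"wy": 0,"wz": 0,"hand": 20},{"dx": 0,"dy": 0,"dz": -2.6,"wx": 0,"wy": 0,"wz": 0,"hand": 20},{"dx": 0,"dy": 0,"dz": -2.6,"wx": 0,"wy": 0,"wz": 0,"hand": 20}])

```text
clock: 6.4
eef_pos: [0.5719, -0.2538, 0.1586]
tool_rot: [0.134, 0.991, 0.0, -0.001]
ft_force: [0.5, 0.9, -3.6]
grip_width: 0.039
grasp_force: 62.4
```

```bash
python3 - <<'E'
from h import *
goto(.5225,.1686,.16,np.pi/2-.089)
save('held',bot.camera('wrist'))
E
```

```text
d [ 3.204  7.879 -0.02 ] w [ 0.004 -0.026 -2.07 ] pos [ 0.5719 -0.2538  0.1586] q6 [-0.42  0.54  0.22  1.26 -0.   -0.15] F [ 0.5  0.9 -3.6] grip 0.039 t 6.4
```

View pics/held.png

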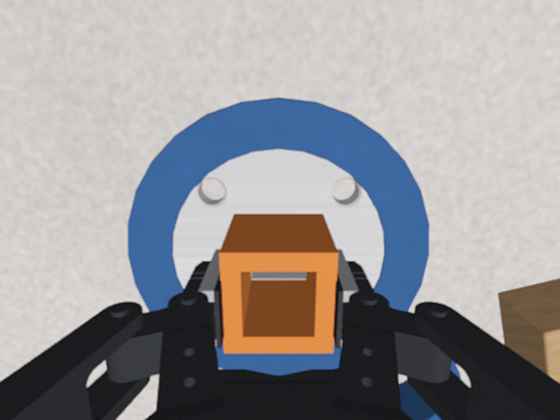

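```bash
cat > held.py <<'E'
from h import *
from scipy.optimize import least_squares
im=cv2.imread('pics/held.png')[...,::-1]; c=cal('wrist'); o=bot.get_obs()
Q=R.from_quat(o['tool_rot']).as_matrix(); T=np.array(o['eef_pos'])
loc=lambda uv,h:(px2w(c,uv,T[2]-.0308+h)-T)@Q
h=cv2.cvtColor(np.ascontiguousarray(im),cv2.COLOR_RGB2HSV)
B=((h[...,0]>95)&(h[...,0]<125)&(h[...,1]>120)); pts=[]
for u in range(150,408,3):
    r=np.where(B[:235,u])[0]
    if len(r): pts.append([u,r[0]-.5])
P=loc(pts,.011); s=least_squares(lambda p:np.hypot(P[:,0]-p[0],P[:,1]-p[1])-p[2],[0,0,.07],loss='soft_l1',f_scale=.0005)
print('rim centre tool',s.x.round(4))
cor=loc([[218.5,252],[338,252],[335.5,353.5],[222,353.5]],.052); print(cor.round(4),cor.mean(0).round(4))
g=cv2.cvtColor(np.ascontiguousarray(im),cv2.COLOR_RGB2GRAY)
print('hole',loc([[213,190],[345.5,190]],.010).round(4))
E
python3 held.py
```

```text
rim centre tool [ 0.0021 -0.0003  0.0682]
[[ 0.0213 -0.0201 -0.0211]
 [ 0.0213  0.0198 -0.0211]
 [-0.0188  0.0207 -0.0212]
 [-0.0188 -0.0207 -0.0213]] [ 0.0012 -0.0001 -0.0212]
hole [[ 0.0319 -0.0288  0.0209]
 [ 0.0319  0.0293  0.0209]]
```

The held picture shows the hub square in the fingers, with its top face at (219–338, 252–353) and the disc level. The flange sits about 1 mm towards tool +x. Now over the winder.

>>> drive_tool(rows=[{"dx": 0.3,"dy": 0.7,"dz": 0,"wx": 0,"wy": 0,"wz": -0.4,"hand": 20},{"dx": 0.8,"dy": 1.4,"dz": 0,"wx": 0,"wy": 0,"wz": -1,"hand": 20},{"dx": 1.2,"dy": 2.2,"dz": 0,"wx": 0,"wy": 0,"wz": -1.5,"hand": 20},{"dx": 1.5,"dy": 3,"dz": 0,"wx": 0,"wy": 0,"wz": -2,"hand": 20},{"dx": 1.8,"dy": 3.8,"dz": 0,"wx": 0,"wy": 0,"wz": -2.07,"hand": 20},{"dx": 2.1,"dy": 4.6,"dz": 0,"wx": 0,"wy": 0,"wz": -2.07,"hand": 20},{"dx": 2.4,"dy": 5.4,"dz": 0,"wx": 0,"wy": 0,"wz": -2.07,"hand": 20},{"dx": 2.6,"dy": 6.2,"dz": 0,"wx": 0,"wy": 0,"wz": -2.07,"hand": 20},{"dx": 2.9,"dy": 7,"dz": 0,"wx": 0,"wy": 0,"wz": -2.07,"hand": 20},{"dx": 3.1,"dy": 7.6,"dz": 0,"wx": 0,"wy": 0,"wz": -2.07,"hand": 20},{"dx": 3.18,"dy": 7.88,"dz": 0,"wx": 0,"wy": 0,"wz": -2.07,"hand": 20},{"dx": 3.18,"dy": 7.88,"dz": 0,"wx": 0,"wy": 0,"wz": -2.07,"hand": 20},{"dx": 3.18,"dy": 7.88,"dz": 0,"wx": 0,"wy": 0,"wz": -2.07,"hand": 20},{"dx": 3.18,"dy": 7.88,"dz": 0,"wx": 0,"wy": 0,"wz": -2.07,"hand": 20}])

```text
clock: 7.85
eef_pos: [0.5243, 0.1668, 0.1594]
tool_rot: [0.045, 0.999, -0.001, -0.0]
ft_force: [0.7, -0.8, -3.1]
grip_width: 0.0392
grasp_force: 62.8
```

```bash
python3 - <<'E'
from h import *
goto(.5235,.1685,.13,np.pi/2-.089); print(bot.get_obs()['ft_torque'])
im=bot.camera('wrist');save('above',im)
E
```

```text
d [0.018 0.034 0.587] w [-0.012 -0.01  -0.017] pos [0.5243 0.1668 0.1594] q6 [ 0.31  0.39 -0.01  1.17 -0.    0.4 ] F [ 0.7 -0.8 -3.1] grip 0.0392 t 7.85
[-0.00431139 -0.04281376  0.0037813 ]
```

View pics/above.png

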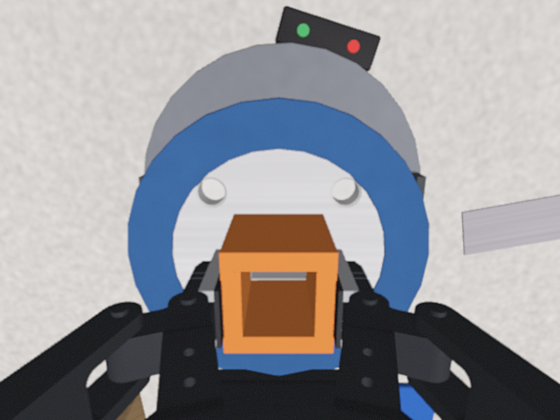

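The flange is level and sits over the winder, with its rim at (128–429) and the black block at (327,38). Now I'll lower it over the spindle to just above the stud tips.

>>> drive_tool(rows=[{"dx": 0.02,"dy": 0.035,"dz": 0.2,"wx": 0,"wy": 0,"wz": 0,"hand": 20},{"dx": 0.02,"dy": 0.035,"dz": 0.4,"wx": 0,"wy": 0,"wz": 0,"hand": 20},{"dx": 0.02,"dy": 0.035,"dz": 0.55,"wx": 0,"wy": 0,"wz": 0,"hand": 20},{"dx": 0.02,"dy": 0.035,"dz": 0.7,"wx": 0,"wy": 0,"wz": 0,"hand": 20},{"dx": 0.02,"dy": 0.035,"dz": 0.8,"wx": 0,"wy": 0,"wz": 0,"hand": 20},{"dx": 0.02,"dy": 0.035,"dz": 0.9,"wx": 0,"wy": 0,"wz": 0,"hand": 20},{"dx": 0.02,"dy": 0.035,"dz": 1.0,"wx": 0,"wy": 0,"wz": 0,"hand": 20},{"dx": 0.02,"dy": 0.035,"dz": 1.1,"wx": 0,"wy": 0,"wz": 0,"hand": 20},{"dx": 0.02,"dy": 0.035,"dz": 1.1,"wx": 0,"wy": 0,"wz": 0,"hand": 20},{"dx": 0.02,"dy": 0.035,"dz": 1.1,"wx": 0,"wy": 0,"wz": 0,"hand": 20}])

```text
clock: 8.9
eef_pos: [0.5236, 0.1699, 0.1048]
tool_rot: [0.044, 0.999, -0.0, -0.0]
ft_force: [0.0, -0.4, -4.1]
grip_width: 0.0389
grasp_force: 62.8
```

```bash
python3 - <<'E'
from h import *
goto(.5235,.1685,.095,np.pi/2-.089); print(bot.get_obs()['ft_torque'])
im=bot.camera('wrist'); save('near',cv2.resize(im[120:300,180:380],None,fx=4,fy=3.3,interpolation=cv2.INTER_CUBIC)[:600])
E
```

```text
d [-0.001 -0.029  0.196] w [-0.    -0.     0.001] pos [0.5236 0.1699 0.1048] q6 [ 0.31  0.43 -0.09  1.05 -0.    0.4 ] F [ 0.  -0.4 -4.1] grip 0.0389 t 8.9
[-0.00781951  0.04196907 -0.02699344]
```

View pics/near.png

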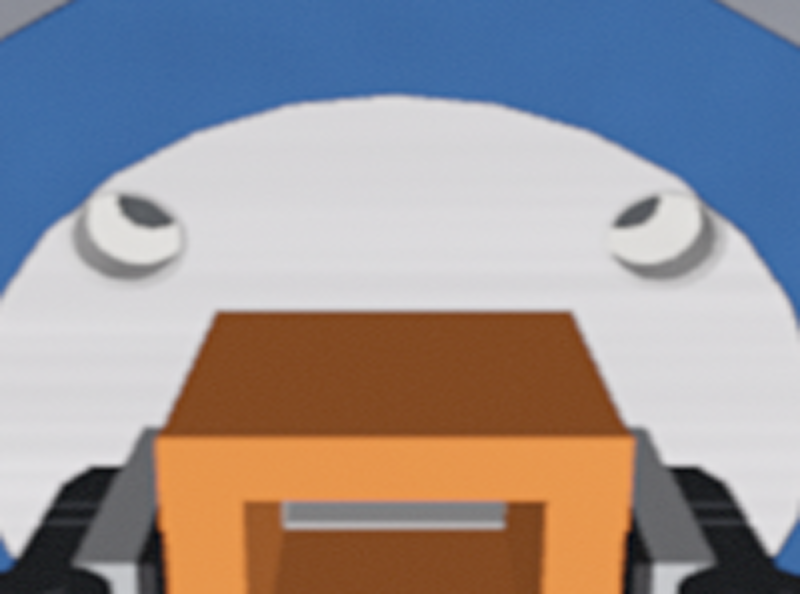

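```bash
cat > chk.py <<'E'
from h import *
c=cal('wrist'); o=bot.get_obs(); Q=R.from_quat(o['tool_rot']).as_matrix(); T=np.array(o['eef_pos'])
W=lambda x,y,z:np.array([*(T+Q@[x,y,0])[:2],z])
for ox in(0,.001,.002):
  for sy in(-1,1):
    x,y=ox+.0297,sy*.0297
    m=w2px(c,[W(x+.006*np.cos(t),y+.006*np.sin(t),T[2]-.0308+.01) for t in np.linspace(0,6.28,60)])
    f=lambda p:(float(((p[:,0].min()-180)*4).round()),float(((p[:,0].max()-180)*4).round()),float(((p[:,1].min()-120)*3.3).round()),float(((p[:,1].max()-120)*3.3).round()))
    st=w2px(c,np.vstack([[W(x+r*np.cos(t),y+r*np.sin(t),z) for t in np.linspace(0,6.28,60)] for r,z in((.0035,.064),(.0045,.062))]))
    print(ox,sy,'hole L R T B',f(m),'stud',f(st))
E
python3 chk.py
```

```text
0 -1 hole L R T B (71.0, 180.0, 204.0, 290.0) stud (122.0, 194.0, 180.0, 238.0)
0 1 hole L R T B (611.0, 720.0, 203.0, 290.0) stud (597.0, 669.0, 180.0, 238.0)
0.001 -1 hole L R T B (70.0, 180.0, 196.0, 283.0) stud (121.0, 193.0, 173.0, 231.0)
0.001 1 hole L R T B (611.0, 721.0, 196.0, 283.0) stud (597.0, 670.0, 173.0, 231.0)
0.002 -1 hole L R T B (70.0, 179.0, 189.0, 276.0) stud (121.0, 193.0, 167.0, 225.0)
0.002 1 hole L R T B (612.0, 721.0, 189.0, 276.0) stud (598.0, 670.0, 167.0, 225.0)
```

Both studs show in the holes, at (147,210) and (637,212), and match the prediction for an aligned flange within about 0.5 mm. I'll descend straight down, slowly.

>>> drive_tool(rows=[{"dx": 0,"dy": 0,"dz": 0.06,"wx": 0,"wy": 0,"wz": 0,"hand": 20},{"dx": 0,"dy": 0,"dz": 0.12,"wx": 0,"wy": 0,"wz": 0,"hand": 20},{"dx": 0,"dy": 0,"dz": 0.18,"wx": 0,"wy": 0,"wz": 0,"hand": 20},{"dx": 0,"dy": 0,"dz": 0.22,"wx": 0,"wy": 0,"wz": 0,"hand": 20},{"dx": 0,"dy": 0,"dz": 0.25,"wx": 0,"wy": 0,"wz": 0,"hand": 20},{"dx": 0,"dy": 0,"dz": 0.28,"wx": 0,"wy": 0,"wz": 0,"hand": 20},{"dx": 0,"dy": 0,"dz": 0.28,"wx": 0,"wy": 0,"wz": 0,"hand": 20},{"dx": 0,"dy": 0,"dz": 0.28,"wx": 0,"wy": 0,"wz": 0,"hand": 20}])

```text
clock: 9.75
eef_pos: [0.5236, 0.1699, 0.0908]
tool_rot: [0.044, 0.999, -0.0, 0.0]
ft_force: [-0.1, 1.2, -5.2]
grip_width: 0.0392
grasp_force: 62.8
```

>>> drive_tool(rows=[{"dx": 0,"dy": 0,"dz": 0.02,"wx": 0,"wy": 0,"wz": 0,"hand": 20},{"dx": 0,"dy": 0,"dz": 0.04,"wx": 0,"wy": 0,"wz": 0,"hand": 20},{"dx": 0,"dy": 0,"dz": 0.06,"wx": 0,"wy": 0,"wz": 0,"hand": 20},{"dx": 0,"dy": 0,"dz": 0.06,"wx": 0,"wy": 0,"wz": 0,"hand": 20},{"dx": 0,"dy": 0,"dz": 0.06,"wx": 0,"wy": 0,"wz": 0,"hand": 20}])

```text
clock: 10.25
eef_pos: [0.524, 0.1697, 0.0886]
tool_rot: [0.045, 0.999, 0.0, 0.001]
ft_force: [-1.1, -3.3, 4.6]
grip_width: 0.0391
grasp_force: 63.8
```

>>> drive_tool(rows=[{"dx": 0,"dy": 0,"dz": 0.02,"wx": 0,"wy": 0,"wz": 0,"hand": 20},{"dx": 0,"dy": 0,"dz": 0.04,"wx": 0,"wy": 0,"wz": 0,"hand": 20},{"dx": 0,"dy": 0,"dz": 0.04,"wx": 0,"wy": 0,"wz": 0,"hand": 20},{"dx": 0,"dy": 0,"dz": 0.04,"wx": 0,"wy": 0,"wz": 0,"hand": 20}])

```text
clock: 10.65
eef_pos: [0.5243, 0.17, 0.087]
tool_rot: [0.045, 0.999, 0.0, 0.001]
ft_force: [-1.4, -1.3, 7.0]
grip_width: 0.0391
grasp_force: 64.1
```

>>> drive_tool(rows=[{"dx": 0,"dy": 0,"dz": 0.02,"wx": 0,"wy": 0,"wz": 0,"hand": 20},{"dx": 0,"dy": 0,"dz": 0.04,"wx": 0,"wy": 0,"wz": 0,"hand": 20},{"dx": 0,"dy": 0,"dz": 0.04,"wx": 0,"wy": 0,"wz": 0,"hand": 20}])

```text
clock: 10.95
eef_pos: [0.5246, 0.1701, 0.085]
tool_rot: [0.044, 0.999, 0.0, 0.001]
ft_force: [-1.7, -1.6, 6.2]
grip_width: 0.039
grasp_force: 64.0
```

>>> drive_tool(rows=[{"dx": 0,"dy": 0,"dz": 0.02,"wx": 0,"wy": 0,"wz": 0,"hand": 20},{"dx": 0,"dy": 0,"dz": 0.04,"wx": 0,"wy": 0,"wz": 0,"hand": 20},{"dx": 0,"dy": 0,"dz": 0.04,"wx": 0,"wy": 0,"wz": 0,"hand": 20}])

```text
clock: 11.25
eef_pos: [0.5245, 0.17, 0.0822]
tool_rot: [0.045, 0.999, 0.0, 0.001]
ft_force: [1.0, -0.1, 3.1]
grip_width: 0.039
grasp_force: 63.6
```

>>> drive_tool(rows=[{"dx": 0,"dy": 0,"dz": 0.02,"wx": 0,"wy": 0,"wz": 0,"hand": 20},{"dx": 0,"dy": 0,"dz": 0.04,"wx": 0,"wy": 0,"wz": 0,"hand": 20},{"dx": 0,"dy": 0,"dz": 0.04,"wx": 0,"wy": 0,"wz": 0,"hand": 20}])

```text
clock: 11.55
eef_pos: [0.5243, 0.1699, 0.0798]
tool_rot: [0.045, 0.999, 0.0, 0.001]
ft_force: [3.2, -1.7, 2.2]
grip_width: 0.0393
grasp_force: 63.6
```

>>> drive_tool(rows=[{"dx": 0,"dy": 0,"dz": 0.03,"wx": 0,"wy": 0,"wz": 0,"hand": 20},{"dx": 0,"dy": 0,"dz": 0.06,"wx": 0,"wy": 0,"wz": 0,"hand": 20},{"dx": 0,"dy": 0,"dz": 0.08,"wx": 0,"wy": 0,"wz": 0,"hand": 20},{"dx": 0,"dy": 0,"dz": 0.08,"wx": 0,"wy": 0,"wz": 0,"hand": 20}])

```text
clock: 11.95
eef_pos: [0.5236, 0.1699, 0.0755]
tool_rot: [0.044, 0.999, -0.0, -0.0]
ft_force: [2.4, -1.5, 1.9]
grip_width: 0.0386
grasp_force: 63.6
```

>>> drive_tool(rows=[{"dx": 0,"dy": 0,"dz": 0.03,"wx": 0,"wy": 0,"wz": 0,"hand": 20},{"dx": 0,"dy": 0,"dz": 0.06,"wx": 0,"wy": 0,"wz": 0,"hand": 20},{"dx": 0,"dy": 0,"dz": 0.06,"wx": 0,"wy": 0,"wz": 0,"hand": 20},{"dx": 0,"dy": 0,"dz": 0.06,"wx": 0,"wy": 0,"wz": 0,"hand": 20}])

```text
clock: 12.35
eef_pos: [0.5231, 0.1698, 0.0721]
tool_rot: [0.044, 0.999, -0.0, -0.001]
ft_force: [2.4, -0.3, -1.3]
grip_width: 0.0391
grasp_force: 63.2
```

>>> drive_tool(rows=[{"dx": 0,"dy": 0,"dz": 0.03,"wx": 0,"wy": 0,"wz": 0,"hand": 20},{"dx": 0,"dy": 0,"dz": 0.06,"wx": 0,"wy": 0,"wz": 0,"hand": 20},{"dx": 0,"dy": 0,"dz": 0.06,"wx": 0,"wy": 0,"wz": 0,"hand": 20},{"dx": 0,"dy": 0,"dz": 0.06,"wx": 0,"wy": 0,"wz": 0,"hand": 20}])

```text
clock: 12.75
eef_pos: [0.522, 0.1696, 0.0685]
tool_rot: [0.044, 0.999, -0.0, -0.002]
ft_force: [0.8, -0.7, -6.6]
grip_width: 0.0389
grasp_force: 62.4
```

>>> drive_tool(rows=[{"dx": 0,"dy": 0,"dz": 0.02,"wx": 0,"wy": 0,"wz": 0,"hand": 20},{"dx": 0,"dy": 0,"dz": 0.03,"wx": 0,"wy": 0,"wz": 0,"hand": 20},{"dx": 0,"dy": 0,"dz": 0.03,"wx": 0,"wy": 0,"wz": 0,"hand": 20}])

```text
clock: 13.05
eef_pos: [0.5231, 0.1699, 0.068]
tool_rot: [0.044, 0.999, -0.0, -0.001]
ft_force: [-1.0, -1.1, -5.6]
grip_width: 0.0389
grasp_force: 62.6
```

>>> drive_tool(rows=[{"dx": 0,"dy": 0,"dz": 0.02,"wx": 0,"wy": 0,"wz": 0,"hand": 20},{"dx": 0,"dy": 0,"dz": 0.03,"wx": 0,"wy": 0,"wz": 0,"hand": 20},{"dx": 0,"dy": 0,"dz": 0.03,"wx": 0,"wy": 0,"wz": 0,"hand": 20}])

```text
clock: 13.35
eef_pos: [0.5238, 0.1701, 0.067]
tool_rot: [0.044, 0.999, 0.0, 0.0]
ft_force: [-0.4, -0.7, -5.3]
grip_width: 0.0393
grasp_force: 62.8
```

>>> drive_tool(rows=[{"dx": 0,"dy": 0,"dz": 0.02,"wx": 0,"wy": 0,"wz": 0,"hand": 20},{"dx": 0,"dy": 0,"dz": 0.04,"wx": 0,"wy": 0,"wz": 0,"hand": 20},{"dx": 0,"dy": 0,"dz": 0.04,"wx": 0,"wy": 0,"wz": 0,"hand": 20},{"dx": 0,"dy": 0,"dz": 0.04,"wx": 0,"wy": 0,"wz": 0,"hand": 20}])

```text
clock: 13.75
eef_pos: [0.5239, 0.1701, 0.0668]
tool_rot: [0.044, 0.999, 0.0, 0.001]
ft_force: [-4.2, -1.1, 7.3]
grip_width: 0.0393
grasp_force: 64.3
```

>>> drive_tool(rows=[{"dx": 0,"dy": 0,"dz": 0.02,"wx": 0,"wy": 0,"wz": 0,"hand": 20},{"dx": 0,"dy": 0,"dz": 0.04,"wx": 0,"wy": 0,"wz": 0,"hand": 20},{"dx": 0,"dy": 0,"dz": 0.04,"wx": 0,"wy": 0,"wz": 0,"hand": 20}])

```text
clock: 14.05
eef_pos: [0.5239, 0.1701, 0.0667]
tool_rot: [0.044, 0.999, 0.001, 0.001]
ft_force: [-8.0, -3.0, 19.9]
grip_width: 0.039
grasp_force: 65.8
```

The flange bottomed out at underside 36 mm, with about 24 N of push. I'll relieve the push, release and retreat.

>>> drive_tool(rows=[{"dx": 0,"dy": 0,"dz": -0.06,"wx": 0,"wy": 0,"wz": 0,"hand": 20},{"dx": 0,"dy": 0,"dz": -0.06,"wx": 0,"wy": 0,"wz": 0,"hand": 20},{"dx": 0,"dy": 0,"dz": -0.06,"wx": 0,"wy": 0,"wz": 0,"hand": 62},{"dx": 0,"dy": 0,"dz": -0.06,"wx": 0,"wy": 0,"wz": 0,"hand": 62},{"dx": 0,"dy": 0,"dz": -0.06,"wx": 0,"wy": 0,"wz": 0,"hand": 62},{"dx": 0,"dy": 0,"dz": -0.06,"wx": 0,"wy": 0,"wz": 0,"hand": 62},{"dx": 0,"dy": 0,"dz": -0.06,"wx": 0,"wy": 0,"wz": 0,"hand": 62},{"dx": 0,"dy": 0,"dz": -0.06,"wx": 0,"wy": 0,"wz": 0,"hand": 62}])

```text
clock: 14.85
eef_pos: [0.5235, 0.1699, 0.0657]
tool_rot: [0.044, 0.999, -0.0, -0.0]
ft_force: [-0.4, -0.2, -0.1]
grip_width: 0.0623
grasp_force: 0.0
```

>>> drive_tool(rows=[{"dx": 0,"dy": 0,"dz": -0.1,"wx": 0,"wy": 0,"wz": 0,"hand": 62},{"dx": 0,"dy": 0,"dz": -0.3,"wx": 0,"wy": 0,"wz": 0,"hand": 62},{"dx": 0,"dy": 0,"dz": -0.6,"wx": 0,"wy": 0,"wz": 0,"hand": 62},{"dx": 0,"dy": 0,"dz": -1,"wx": 0,"wy": 0,"wz": 0,"hand": 62},{"dx": 0,"dy": 0,"dz": -1.5,"wx": 0,"wy": 0,"wz": 0,"hand": 62},{"dx": 0.3,"dy": 0,"dz": -2,"wx": 0,"wy": 0,"wz": 0,"hand": 62},{"dx": 0.6,"dy": 0,"dz": -2.6,"wx": 0,"wy": 0,"wz": 0,"hand": 62},{"dx": 0.8,"dy": 0,"dz": -3.2,"wx": 0,"wy": 0,"wz": 0,"hand": 62},{"dx": 0.8,"dy": 0,"dz": -3.8,"wx": 0,"wy": 0,"wz": 0,"hand": 62},{"dx": 0.8,"dy": 0,"dz": -4,"wx": 0,"wy": 0,"wz": 0,"hand": 62},{"dx": 0.8,"dy": 0,"dz": -4,"wx": 0,"wy": 0,"wz": 0,"hand": 62},{"dx": 0.8,"dy": 0,"dz": -4,"wx": 0,"wy": 0,"wz": 0,"hand": 62}])

```text
clock: 16.05
eef_pos: [0.4835, 0.1733, 0.265]
tool_rot: [0.045, 0.999, -0.0, -0.0]
ft_force: [-0.1, -0.7, -0.0]
grip_width: 0.0618
grasp_force: 0.0
```

```bash
python3 - <<'E'
from ff import *
c=cal('wrist'); im=bot.camera('wrist'); c['im']=im
for r in fit_hub(c,[.5225,.169,-.089],.036): print(r)
print(bot.get_obs()['eef_pos'])
save('done',np.hstack([im[:,60:500],cv2.resize(bot.camera('scene'),None,fx=.64,fy=1)]))
E
```

```text
(array([ 0.52436825,  0.16995649, -0.08665955]), np.float64(0.09103671706263494))
(array([0.52434493, 0.16932966]), np.float64(0.03883520858806344))
[0.48310562 0.17316105 0.26432201]
```

View pics/done.png

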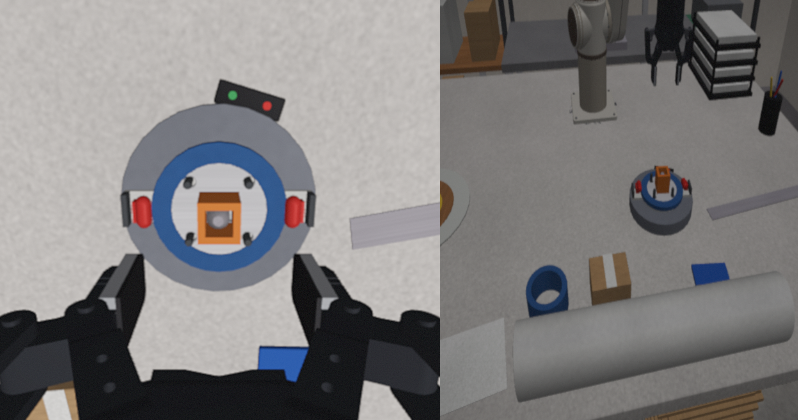

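The flange is on all four studs at (188,182), (248,182), (190,238) and (248,238), and the hub is free. I'll zoom in to confirm both catches lie over the rim.

```bash
python3 - <<'E'
from h import *
im=bot.camera('wrist'); save('zoom',cv2.resize(im[130:280,170:390],None,fx=3.6,fy=3.6,interpolation=cv2.INTER_CUBIC))
E
```

```text
(no output)
```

View pics/zoom.png

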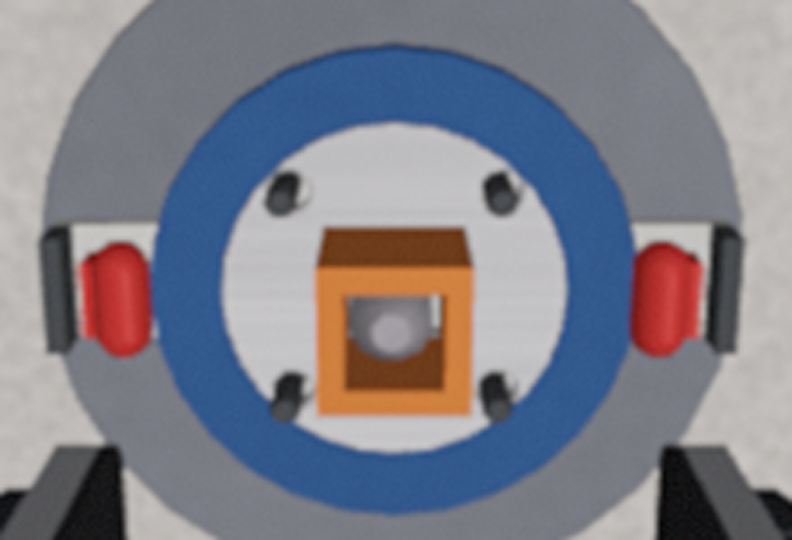

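Both catches stand symmetrically at the rim, at (152,300) and (632,300), and the flange looks flat and centred. Handing in.

```bash
python3 -c "
from workcell import bot; print(bot.job_done())"
```

```text
the job is handed in; nothing more can be done
None
```

The flange is home on the winder's stud plate: the arm bottomed out with its underside at about 36 mm under a push of about 24 N, both catches sit evenly at the rim, and it is released. No move went near the tape roll, squeegee or carton, and the job was handed in at about 16 s (no verdict was returned).

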